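# Set and lock the length stop of a tube-cutting jig

### The job

Slide the stop plate of the tube-cutting jig along its slot until its pointer lines up with the nose of the index clip. Then set the loose ring nut on the jig's threaded stud, turn it backward (anticlockwise from above) until it drops into the thread starts, and screw it forward (clockwise) until it is fully home on the plate, with the plate still at the mark. Leave the bearing cup, the plain spacer ring and the grease jar where they stand.

Things in the scene. Friction and masses are not known exactly. Their poses are not given: they have to be found in the camera images.
- nut_mid (a point): Loose aluminium ring nut, open through the middle, 16-sided, 52 mm across its flat grip faces, 34 mm high, 0.1 kg, right way up on the bench. Point: centre of the ring, 17 mm above its underside, z along its axis. Bore 41 mm. Two fingers across it turn it by friction. Held in a gripper, it sinks into the thread only if lowered or let go.
- nut_lug (a point): Centre of one of the nut's three inner lugs (5 mm thick, 7 mm wide, 120 degrees apart), 18.75 mm from the nut's axis on its +x side, 8.5 mm above its underside. The lugs leave a 29 mm opening.
- stud_seat (a point): Point on the axis of the jig's fixed upright steel stud (26 mm in diameter), level with the top of the sliding plate, 25 mm above the bench: the nut's underside rests here when home. Axes are the jig's: y along the slot, z up. From the drop, about 80 degrees clockwise (seen from above) brings the nut's underside down from 4 mm to 0 above this point and against a stop.
- stud_top (a point): Middle of the stud's tapered top (14 mm wide), 32.5 mm above the seat. Below it is a right-hand three-start thread, 38 mm outer diameter. Set on at most angles, the nut's lugs rest on its ridges, the nut's underside 8 to 15 mm above the seat; turned clockwise there it meets a stop, turned anticlockwise by at most 110 degrees it reaches the gaps and can drop.
- thread_start (a point): One of the three gaps (120 degrees apart) between the thread ridges, at their top, 17 mm from the stud's axis. With a lug over it, within about 6 degrees either way, the nut drops until its underside is about 4 mm above the seat. Further anticlockwise is then blocked.
- stop (a joint): Position (m) of the stop plate along its slot, -0.035 to 0.035, growing towards the jig's +y. It slides with about 4 N of friction and stays where left.
- stop_tab (a point): The stop plate is a flat aluminium plate, 72 mm by 182 mm, 6 mm thick, with a long slot round the stud and an upright tab at its +y end, 10 mm thick along the slot, 56 mm wide across it, its top 49.5 mm above the plate. Point: in the middle of the tab, 15 mm below its top edge; axes are the jig's. With the tab pinched across its thickness the plate can be pulled or pushed along y.
- stop_pointer (a point): Tip of the small pointed aluminium nib (8 mm long) on the +x long edge of the stop plate, moves with the plate; axes are the jig's.
- clip_tip (a point): The mark: tip of the nose of the small dark steel index clip (14 mm wide, 7 mm high) fixed on the jig's plywood base beside the plate's +x edge. The nose points at the plate; x and y axes are the jig's. The plate is at the mark when the pointer's y in these axes is 0.
- spacer: Bystander: plain aluminium spacer ring without lugs, 42 mm in diameter, 20 mm high, origin at its underside; stands near the nut.
- cup: Bystander: solid steel headset bearing cup with a flange, 46 mm in diameter, 24 mm high, origin at its underside; stands near the nut.
- grease: Bystander: grease jar, 68 mm in diameter, 75 mm high, origin at its underside.
There are look-alikes about, which are no part of the job. What is shaped like the part that bears nut_mid but black or brown is not meant.

How it is judged:
By the outcome, as a careful person would: the job done as asked, in the order asked, and still so for the second after the job is handed in, with the robot touching nothing.
It also fails if it takes over 72 s, if anything falls off the work surface, if the arm or the gripper's body presses on something with over 40 N, if the wrist force passes 120 N, or if a joint passes its speed limit or range.

### The arm

A 6-joint arm with a two-finger parallel gripper is mounted at the origin on the work surface. World frame = base frame: x ahead of the robot, y to its left, z up, the work surface at z = 0. Lengths are in m, angles in rad, forces in N, time in s.
With the tool pointing down it reaches from about 0.35 to 0.775 m from the base axis. Payload 5.5 kg.
Tool frame: the origin (TCP) lies between the finger pads; the fingertips stand 17 mm ahead of it and the grasp point (between the pads) lies 2 mm behind it (env.finger_overhang is the distance from the TCP to the fingertips, in m); z points along the fingers, y is the line along which they close (so a half turn about z gives the same grasp; the last joint's range is limited). The gripper opens to 85 mm and grips with 20 to 120 N. Pads are 22 mm wide; open, the fingers measure 114 mm over their backs; the gripper's body (76 mm by 85 mm) begins 54 mm behind the grasp point. The pads swing forward as they close: fully open they stand 13 mm farther back than shut.
Start: joints at [-1.264, 0.313, 0.046, 1.304, 0, 1.431], TCP at [0.248, -0.519, 0.248] pointing down, gripper open.
Joint ranges: [-2.76, 2.76], [-0.86, 1.69], [-1.03, 1.26], [-2.2, 2.34], [-1.47, 1.5], [-3.14, 3.14]. Speed limits (rad/s): [2.57, 2.57, 3.14, 3.14, 3.14, 3.14].

### API

Orientations are given as a unit quaternion [w, x, y, z].
In Python, from workcell import env gives the robot as it stands. The module is installed in compiled form; this text tells all that it offers.
- The arm moves only by the shell command python3 -m pendant 'ROWS' [FORCE]. ROWS is JSON, a list of rows, each a list of 5 numbers: the gripper's target within -1 to 1 (fully open at 1, half-way at 0, shut at -1), then the shift along the tool's x, y, z in m, then the turn about the tool's z in rad. A call has 1 to 8 rows; each row shifts and turns the commanded pose from where the row before left it, along the tool's axes as they then stand; what a row does not reach is not made up. A row lasts 1/8 s, in which the tool goes at most 62.5 mm and 10.7 degrees, less where a joint would pass 70% of its speed; a pose out of reach is approached as far as the arm can. A call with a gripper value outside its range is refused whole. The fingers move at their own pace and stop on an object; FORCE is the grip in N (left out, the last holds). Time passes only in rows, so rows that do not move let the fingers close. It gives the time, the measured TCP pose, the force, the opening and the grip force at its end, in the units of the state.
- env.get_state(): the state, without advancing time (a new reading comes with each control period).
- env.read_camera(name): name is "scene" or "top" or "wrist"; returns the picture (400x640x3 uint8, red, green, blue); there is no depth.
- env.calibration(name): a dict with "K" (3x3 intrinsics, pixels), "T" (4x4, takes a point from camera to world coordinates); the wrist camera has in their place "tool_from_camera" (4x4, takes a point from camera to tool coordinates, whose origin is the TCP and whose axes are the flange's). Camera axes: x right, y down, z forward; pixel columns grow to the right and rows downward; lengths in m; the calibration is good to about 2 mm. A picture is of the moment at which its call begins: read the wrist's pose just before it. calibration takes no time and is no camera call.
- env.hand_in(): hands the job in; it is judged then, once.
Trained networks look in the newest picture that a camera, given by its name, has taken for a name from the list of things; names that differ only in an ending like _2 or _b are one class to them, and where a whole thing is asked for, a point or a joint stands for the part that bears it (a point fixed in the world has none). Each returns a list of dicts, best first, with "score" (0 to 1); they miss things now and then, are a little off and sometimes report something else, mostly with a low value. They report only what shows in the picture. A call takes as long as a camera call. They do not tell look-alikes from the thing itself.
- env.recognise(camera, label): "centre" ([column, row] in pixels, amid what is visible of it).
The state is a dict: "clock": time; "joint_pos": joint angles; "qvel": joint speeds; "tau": joint torques, N m; "tcp_pos": TCP position; "orientation": TCP orientation; "wrist_force": force on the tool from outside, world axes, zero at the start; "ft_torque": the same for the moment, N m; "finger_gap": finger opening in m; "grip_force": force on a finger pad.
Only numpy, scipy, OpenCV 4.12 (cv2) and the standard library are available. Lean on these libraries where they do the work, as an engineer would, in place of code of your own. Each camera call takes 0.05 s, during which the arm holds its last target. There are 200 camera calls.

## Working session

There is one attempt and no reset: what is moved stays moved. The work goes in short steps, Python scripts to look and compute and a shell command to move; the robot and the scene stay as the last step left them, time stands still between calls to the robot, and variables do not carry over. Pictures are saved under pics/ and viewed, at most 10 in all, crops included, and the job is handed in when it is done.

```bash
mkdir -p pics; cat > h.py <<'E'
import numpy as np, cv2
from workcell import env
from scipy.spatial.transform import Rotation as R
def T_of(cam, st=None):
    c=env.calibration(cam)
    if 'T' in c: return c['K'],np.array(c['T'])
    st=st or env.get_state(); q=st['orientation']
    W=np.eye(4); W[:3,:3]=R.from_quat([q[1],q[2],q[3],q[0]]).as_matrix(); W[:3,3]=st['tcp_pos']
    return c['K'],W@np.array(c['tool_from_camera'])
def pix2w(cam,uv,z,st=None):
    K,T=T_of(cam,st); d=T[:3,:3]@np.linalg.inv(K)@np.array([uv[0],uv[1],1.]); o=T[:3,3]
    return o+d*(z-o[2])/d[2]
def w2pix(cam,p,st=None):
    K,T=T_of(cam,st); c=np.linalg.inv(T)@np.append(p,1); u=np.array(K)@c[:3]; return u[:2]/u[2]
def tool(p,st=None):
    st=st or env.get_state(); q=st['orientation']
    return R.from_quat([q[1],q[2],q[3],q[0]]).as_matrix().T@(np.array(p)-st['tcp_pos'])
def snap(cam,name=None,crop=None,scale=1):
    st=env.get_state(); im=env.read_camera(cam)
    if name:
        o=im if crop is None else im[crop[1]:crop[3],crop[0]:crop[2]]
        o=cv2.resize(o,None,fx=scale,fy=scale,interpolation=cv2.INTER_CUBIC)
        cv2.imwrite('pics/'+name+'.png',o[:,:,::-1])
    return st,im
E
python3 - <<'E'
from h import *
np.set_printoptions(precision=4,suppress=True)
Z=dict(nut_mid=.017,nut_lug=.0085,stud_seat=.025,stud_top=.0575,thread_start=.05,stop_tab=.0595,stop_pointer=.022,clip_tip=.02,spacer=.01,cup=.012,grease=.04)
for c in ['top','scene']:
    snap(c,c+'0')
    K,T=T_of(c); print(c,T[:3,3],K[0][0])
    for l in Z:
        print(l,[(np.round(r['score'],2),np.round(r['centre'],1),pix2w(c,r['centre'],Z[l])[:2]) for r in env.recognise(c,l)[:4]])
s=env.get_state();print(s['clock'],s['tcp_pos'],s['orientation'],env.calibration('wrist'))
E
```

```text
top [ 0.5022 -0.191   1.0881] 478.1181939154171
nut_mid [(np.float64(0.85), array([478.8, 241.4]), array([ 0.4657, -0.5471])), (np.float64(0.63), array([399.2, 220.3]), array([ 0.5157, -0.3709])), (np.float64(0.61), array([453.5, 185.7]), array([ 0.5913, -0.4951]))]
nut_lug [(np.float64(0.94), array([449.3, 177.9]), array([ 0.6099, -0.4886])), (np.float64(0.65), array([465.9, 239.9]), array([ 0.4693, -0.5211])), (np.float64(0.61), array([443. , 219.5]), array([ 0.5159, -0.4712])), (np.float64(0.57), array([402.5, 222. ]), array([ 0.5118, -0.3797]))]
stud_seat [(np.float64(0.86), array([185.6, 211.1]), array([0.5438, 0.1048])), (np.float64(0.21), array([370.8, 144. ]), array([ 0.6876, -0.3106]))]
stud_top [(np.float64(0.69), array([190.5, 207. ]), array([0.5512, 0.0852])), (np.float64(0.26), array([340.6, 194.2]), array([ 0.5735, -0.2391]))]
thread_start [(np.float64(0.95), array([188.8, 208.7]), array([0.5479, 0.0909])), (np.float64(0.21), array([240.7, 198.4]), array([ 0.5685, -0.022 ]))]
stop_tab [(np.float64(0.63), array([239.1, 204. ]), array([ 0.5559, -0.02  ]))]
stop_pointer [(
[... 1679 characters left out ...]
0.6832, -0.3344]))]
cup [(np.float64(0.55), array([342.1, 167.9]), array([ 0.4423, -0.252 ])), (np.float64(0.2), array([306.8, 197.3]), array([ 0.5753, -0.2459]))]
grease [(np.float64(0.84), array([250.8, 202. ]), array([ 0.695 , -0.3142])), (np.float64(0.61), array([436.7, 285.3]), array([0.5564, 0.1364]))]
1.2 [ 0.2485 -0.5186  0.2484] [ 0.0001  0.9752  0.2215 -0.    ] {'K': array([[328.8819,   0.    , 319.7874],
       [  0.    , 328.8819, 195.6373],
       [  0.    ,   0.    ,   1.    ]]), 'tool_from_camera': array([[-0.001 , -0.9536, -0.3011,  0.0763],
       [ 1.    , -0.0014,  0.0012, -0.0007],
       [-0.0016, -0.3011,  0.9536, -0.1257],
       [ 0.    ,  0.    ,  0.    ,  1.    ]])}
```

View pics/top0.png

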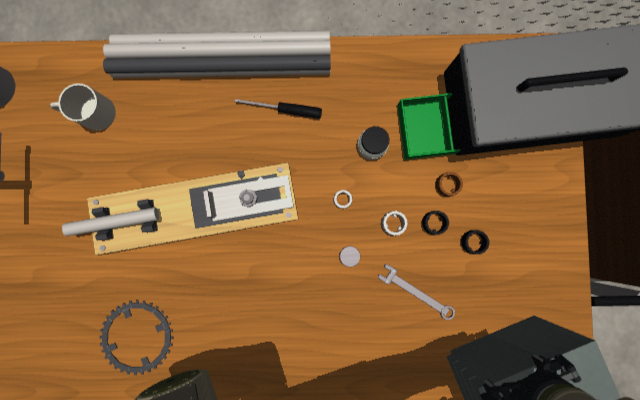

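View pics/scene0.png

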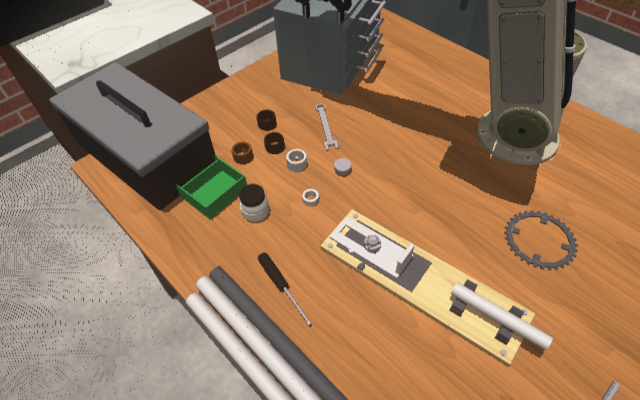

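The top view shows the jig's stud at about (247,198), the tab at (209,205), the clip at (241,174) and the pointer near (261,180). The silver nut is at (394,222), the spacer at (343,199) and the cup at (349,257). The networks' stud hits at (188,209) in this picture are wrong. The black and brown rings at (435,222), (474,241) and (449,184) are look-alikes.

```bash
python3 - <<'E'
from h import *
np.set_printoptions(precision=4,suppress=True)
a=pix2w('top',(293,163),.019);b=pix2w('top',(87,199),.019);d=(b-a)[:2];d/=np.linalg.norm(d)
print('jig y dir',d,'x dir angle',np.degrees(np.arctan2(-d[0],d[1])))
s=env.get_state()
for n,uv,z in [('stud',(247,197),.0575),('tab',(209,205),.0745),('ptr',(261,180),.022),('clip',(241,177),.022),('nut',(394,222),.034)]:
    p=pix2w('top',uv,z);print(n,p[:2],tool(p,s))
E
```

```text
jig y dir [-0.157   0.9876] x dir angle 9.03460530202805
stud [ 0.5708 -0.0368] [ 0.4989 -0.2952  0.1908]
tab [0.554  0.0414] [ 0.5175 -0.373   0.1738]
ptr [ 0.6108 -0.0631] [ 0.5236 -0.2542  0.2263]
clip [ 0.6183 -0.0184] [ 0.5497 -0.2914  0.2263]
nut [ 0.5119 -0.3565] [ 0.3076 -0.0324  0.2143]
```

```bash
python3 -m pendant '[[1,0.047,-0.03,0,0],[1,0.047,-0.03,0,0],[1,0.047,-0.03,0,0],[1,0.047,-0.03,0,0],[1,0.047,-0.03,0,0],[1,0.047,-0.03,0,0],[1,0.047,-0.03,0,0],[1,0.047,-0.03,0,0]]'
python3 -m pendant '[[1,0.047,-0.03,0,0],[1,0.047,-0.03,0,0],[1,0.043,-0.03,0,0],[1,0,0,0,0.145],[1,0,0,0,0.145],[1,0,0,0,0]]'
cat > look.py <<'E'
import sys
from h import *
np.set_printoptions(precision=4,suppress=True)
name=sys.argv[1]; Z=dict(nut_mid=.017,nut_lug=.0085,stud_seat=.025,stud_top=.0575,thread_start=.05,stop_tab=.0595,stop_pointer=.022,clip_tip=.02)
s,im=snap('wrist',name)
for l in sys.argv[2:]:
    print(l,[(np.round(r['score'],2),np.round(r['centre'],1),pix2w('wrist',r['centre'],Z[l],s)[:2]) for r in env.recognise('wrist',l)[:4]])
print(s['clock'],s['tcp_pos'],s['orientation'],s['joint_pos'],s['wrist_force'],s['finger_gap'])
E
python3 look.py w1 stud_seat stud_top thread_start stop_tab stop_pointer clip_tip
```

```text
clock: 2.2
tcp_pos: [0.4847, -0.1381, 0.2486]
orientation: [0.0, 0.975, 0.221, 0.0]
wrist_force: [1.4, -0.1, 0.5]
finger_gap: 0.0853
grip_force: 0.0
clock: 2.95
tcp_pos: [0.5685, 0.0009, 0.2482]
orientation: [0.0, 0.997, 0.079, -0.0]
wrist_force: [0.3, 0.0, 0.7]
finger_gap: 0.0852
grip_force: 0.0
stud_seat [(np.float64(0.63), array([227.9, 161.1]), array([0.558 , 0.0994]))]
stud_top [(np.float64(0.57), array([227.5, 163.1]), array([0.5639, 0.0917]))]
thread_start [(np.float64(0.89), array([228.4, 165. ]), array([0.5603, 0.0925])), (np.float64(0.65), array([329.4, 167.5]), array([ 0.5736, -0.008 ]))]
stop_tab [(np.float64(0.81), array([331.6, 166.6]), array([ 0.5769, -0.0093]))]
stop_pointer [(np.float64(0.91), array([329.8, 167.1]), array([ 0.5681, -0.0102]))]
clip_tip [(np.float64(0.61), array([344.9, 115.3]), array([ 0.6247, -0.0167]))]
2.95 [0.5685 0.0009 0.2482] [ 0.      0.9968  0.0793 -0.0001] [-0.1395  0.3007  0.0284  1.2987 -0.0001  2.8433] [0.2803 0.0466 0.735 ] 0.08516078522976331
```

View pics/w1.png

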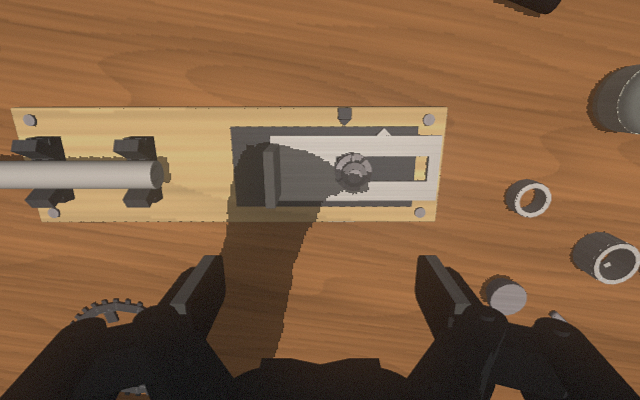

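```bash
cat > jig.py <<'E'
from h import *
np.set_printoptions(precision=4,suppress=True)
s=env.get_state()
P=lambda uv,z:pix2w('wrist',uv,z,s)
a=P((11,108),.018);b=P((447,108),.018);d=(a-b)[:2];d/=np.linalg.norm(d);print('y dir',d,np.degrees(np.arctan2(-d[0],d[1])),'tool yaw',2*np.degrees(np.arctan2(s['orientation'][2],s['orientation'][1])))
ptr=P((385,129),.022);clip=P((345,124.5),.021);tab=P((271.5,178),.0745);stud=P((354,170),.0575)
for n,p in dict(ptr=ptr,clip=clip,tab=tab,stud=stud).items(): print(n,p,'tool',tool(p,s))
print('slide',(clip-ptr)[:2]@d)
E
python3 jig.py
```

```text
y dir [-0.1554  0.9879] 8.939940227406135 tool yaw 9.000936379314732
ptr [ 0.6175 -0.0615  0.022 ] tool [0.0387 0.0688 0.2264]
clip [ 0.6155 -0.0191  0.021 ] tool [0.0434 0.0266 0.2274]
tab [0.5605 0.0452 0.0745] tool [-0.0009 -0.0455  0.1739]
stud [ 0.5764 -0.0324  0.0575] tool [0.0027 0.0336 0.1909]
slide 0.042254328643772876
```

```bash
python3 -m pendant '[[0.6,0,-0.0455,0.02,0],[0.2,0,0,0.05,0],[0.2,0,0,0.05,0],[0.2,0,0,0.05,0],[0.2,0,0,0.02,0],[-0.2,0,0,0,0],[-1,0,0,0,0],[-1,0,0,0,0]]' 60
python3 -m pendant '[[-1,0,0,0,0],[-1,0,0,0,0]]'
```

```text
clock: 4.3
tcp_pos: [0.5623, 0.0461, 0.0597]
orientation: [-0.0, 0.997, 0.079, 0.001]
wrist_force: [-0.5, 2.5, 1.0]
finger_gap: 0.0089
grip_force: 59.0
clock: 4.55
tcp_pos: [0.5623, 0.046, 0.0597]
orientation: [-0.0, 0.997, 0.079, 0.001]
wrist_force: [-0.7, 4.3, 6.3]
finger_gap: 0.0092
grip_force: 59.6
```

```bash
python3 -m pendant '[[-1,0,-0.008,0,0],[-1,0,-0.009,0,0],[-1,0,-0.009,0,0],[-1,0,-0.009,0,0],[-1,0,-0.007,0,0],[-1,0,0,0,0],[-1,0,0,0,0]]'
python3 look.py w2 stop_pointer clip_tip; python3 -c "
import cv2;i=cv2.imread('pics/w2.png')[0:220,340:640];cv2.imwrite('pics/w2c.png',cv2.resize(i,None,fx=2.6,fy=2.6,interpolation=2))"
```

```text
clock: 5.42
tcp_pos: [0.5558, 0.0865, 0.0597]
orientation: [0.001, 0.997, 0.078, 0.001]
wrist_force: [-1.0, -0.8, 6.4]
finger_gap: 0.009
grip_force: 59.9
stop_pointer [(np.float64(0.64), array([436.5, 228.5]), array([0.5715, 0.0256]))]
clip_tip [(np.float64(0.85), array([546.6, 145. ]), array([ 0.6236, -0.0184]))]
5.425 [0.5558 0.0865 0.0597] [0.0008 0.9969 0.0782 0.0012] [ 0.0124  0.4144 -0.2946  0.8593 -0.0015  2.9974] [-1.0433 -0.8128  6.3641] 0.009005990938404235
```

View pics/w2c.png

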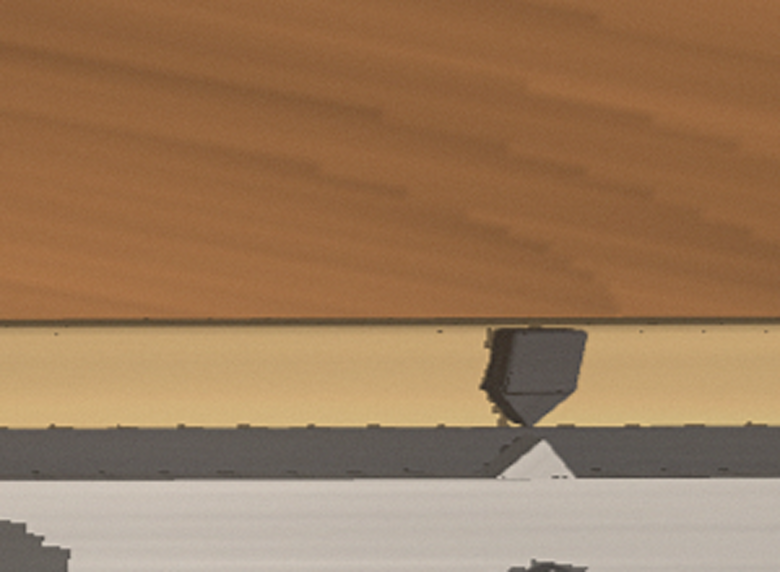

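The zoomed crop shows the pointer tip at (543,438) and the clip nose at (530,427). The plate is still 1–2 mm short of the mark. I'll nudge it, release it, and check from straight above.

```bash
python3 -m pendant '[[-1,0,-0.0015,0,0],[-1,0,0,0,0],[-0.4,0,0,0,0],[-0.2,0,0,0,0],[-0.2,0,0,-0.05,0],[-0.2,0,0.03,-0.03,0],[-0.2,0.02,0.042,0,0],[-0.2,0.01,0.042,0,0]]'
python3 -m pendant '[[-0.2,0,0,0,0],[-0.2,0,0,0,0]]'
python3 look.py w3 stop_pointer clip_tip stud_top; python3 -c "
import cv2;i=cv2.imread('pics/w3.png')[100:320,220:520];cv2.imwrite('pics/w3c.png',cv2.resize(i,None,fx=2.6,fy=2.6,interpolation=2))"
```

```text
clock: 6.58
tcp_pos: [0.6034, -0.0203, 0.139]
orientation: [0.0, 0.997, 0.079, 0.001]
wrist_force: [0.1, 0.0, -0.7]
finger_gap: 0.0339
grip_force: 0.0
clock: 6.82
tcp_pos: [0.6014, -0.0191, 0.1377]
orientation: [-0.0, 0.997, 0.078, -0.001]
wrist_force: [-0.5, 0.4, 0.0]
finger_gap: 0.0343
grip_force: 0.0
stop_pointer [(np.float64(0.94), array([231.6, 228.3]), array([0.5635, 0.0461])), (np.float64(0.4), array([574. , 268.8]), array([ 0.5709, -0.2369]))]
clip_tip [(np.float64(0.79), array([320.5, 168.5]), array([ 0.6219, -0.0162]))]
stud_top [(np.float64(0.37), array([320.2, 168.7]), array([ 0.6302, -0.0146])), (np.float64(0.34), array([573. , 268.7]), array([ 0.5864, -0.2023]))]
6.825 [ 0.6014 -0.0191  0.1377] [-0.0003  0.9969  0.0781 -0.0007] [-0.1653  0.4175 -0.0777  1.077   0.0002  2.82  ] [-0.5432  0.4148  0.0316] 0.03433769609288165
```

View pics/w3c.png

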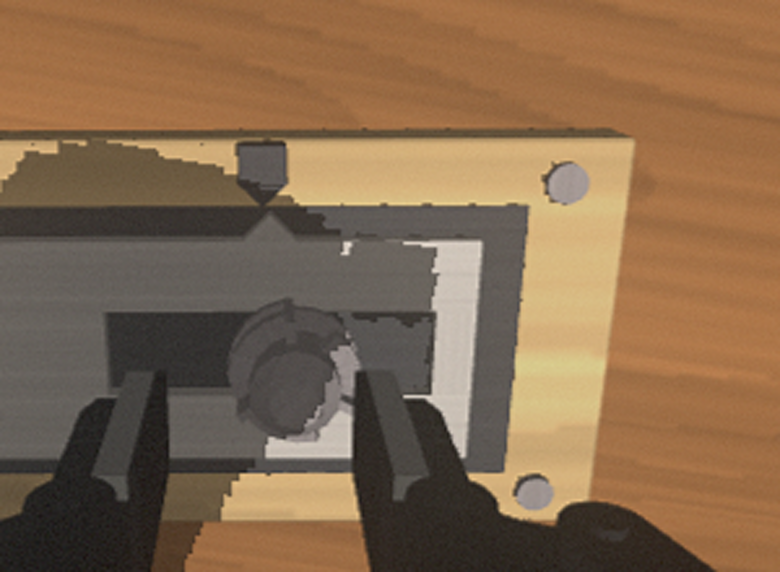

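From straight above, the clip nose is at (264,206) and the pointer at (269,214) in the crop, so about 1.3 mm of travel is left. The stud is at (290,390). I'll regrip and nudge the plate.

```bash
python3 -m pendant '[[-0.2,-0.01,-0.042,0,0],[-0.2,-0.02,-0.042,0,0],[-0.2,0,-0.03,0.03,0],[-0.2,0,0,0.05,0],[-0.4,0,0,0,0],[-1,0,0,0,0],[-1,0,0,0,0],[-1,0,0,0,0]]'
python3 -m pendant '[[-1,0,-0.0015,0,0],[-1,0,0,0,0],[-1,0,0,0,0]]'
```

```text
clock: 8.02
tcp_pos: [0.5548, 0.0884, 0.0594]
orientation: [-0.0, 0.997, 0.078, 0.0]
wrist_force: [-3.2, 0.3, 0.7]
finger_gap: 0.0092
grip_force: 60.0
clock: 8.4
tcp_pos: [0.5547, 0.0891, 0.0593]
orientation: [0.001, 0.997, 0.078, 0.0]
wrist_force: [-3.9, -4.0, 3.3]
finger_gap: 0.0093
grip_force: 60.5
```

```bash
python3 -m pendant '[[-1,0,-0.0007,0,0],[-1,0,0,0,0],[-0.4,0,0,0,0],[-0.2,0,0,0,0],[-0.2,0,0,-0.05,0],[-0.2,0,0.03,-0.03,0],[-0.2,0.02,0.042,0,0],[-0.2,0.01,0.042,0,0]]'
python3 -m pendant '[[-0.2,-0.03,0,-0.01,0],[-0.2,0,0,0,0],[-0.2,0,0,0,0]]'
python3 look.py w4; python3 -c "
import cv2;i=cv2.imread('pics/w4.png')[60:210,240:440];cv2.imwrite('pics/w4c.png',cv2.resize(i,None,fx=4,fy=4,interpolation=2))"
```

```text
clock: 9.4
tcp_pos: [0.6038, -0.018, 0.1397]
orientation: [0.0, 0.997, 0.079, 0.002]
wrist_force: [0.1, -0.3, 0.0]
finger_gap: 0.0344
grip_force: 0.0
clock: 9.78
tcp_pos: [0.5728, -0.0217, 0.1487]
orientation: [0.0, 0.997, 0.078, 0.001]
wrist_force: [-0.1, 0.2, -0.3]
finger_gap: 0.034
grip_force: 0.0
9.775 [ 0.5728 -0.0217  0.1487] [0.0001 0.9969 0.0784 0.0009] [-0.178   0.3557 -0.1425  1.0708  0.0002  2.8067] [-0.1194  0.1728 -0.281 ] 0.034013661064472275
```

View pics/w4c.png

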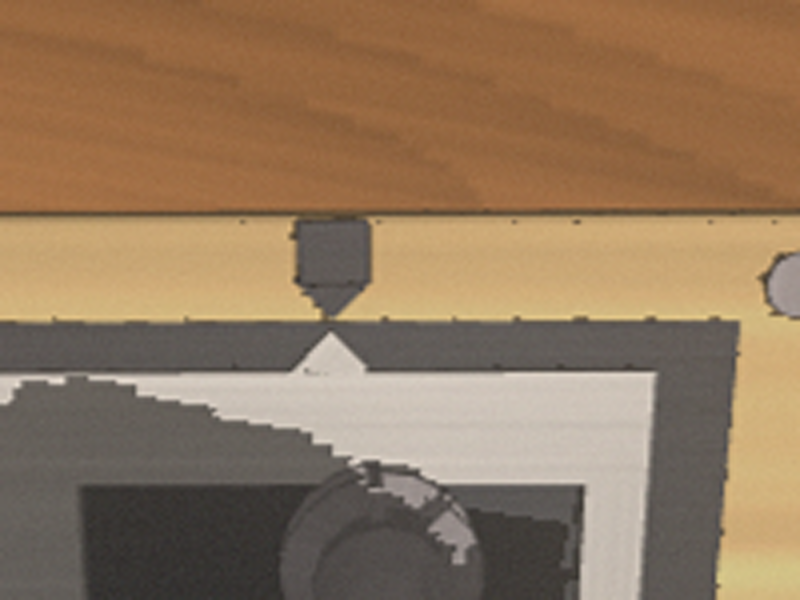

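The pointer tip at (331,333) and the clip nose at (331,319) are now aligned within about 0.3 mm. Next is the nut. I'll move above it and half-turn the wrist to give joint 6 room.

```bash
python3 -m pendant '[[0.5,-0.018,0.0535,-0.01,0],[0.5,-0.018,0.0535,-0.01,0],[0.5,-0.019,0.0535,-0.01,0],[0.5,-0.019,0.0535,-0.01,0],[0.5,-0.019,0.0535,-0.01,0],[0.5,-0.019,0.0535,0,0],[0.5,0,0,0,-0.185],[0.5,0,0,0,-0.185]]'
python3 -m pendant '[[0.5,0,0,0,-0.185],[0.5,0,0,0,-0.185],[0.5,0,0,0,-0.185],[0.5,0,0,0,-0.185],[0.5,0,0,0,-0.185],[0.5,0,0,0,-0.185],[0.5,0,0,0,-0.185],[0.5,0,0,0,-0.185]]'
python3 -m pendant '[[0.5,0,0,0,-0.185],[0.5,0,0,0,-0.185],[0.5,0,0,0,-0.185],[0.5,0,0,0,-0.185],[0.5,0,0,0,-0.185],[0.5,0,0,0,-0.185],[0.5,0,0,0,-0.18],[0.5,0,0,0,0]]'
python3 look.py w5 nut_mid nut_lug
```

```text
clock: 10.82
tcp_pos: [0.5119, -0.3574, 0.1978]
orientation: [0.0, 0.965, 0.263, 0.0]
wrist_force: [-0.7, 0.4, -0.2]
finger_gap: 0.0637
grip_force: 0.0
clock: 11.82
tcp_pos: [0.5125, -0.3561, 0.1981]
orientation: [0.0, 0.534, 0.845, -0.0]
wrist_force: [0.5, 0.2, -0.7]
finger_gap: 0.0639
grip_force: 0.0
clock: 12.82
tcp_pos: [0.5123, -0.3562, 0.1981]
orientation: [0.0, -0.077, 0.997, -0.0]
wrist_force: [-0.2, -1.0, 0.4]
finger_gap: 0.0641
grip_force: 0.0
nut_mid [(np.float64(0.82), array([116.3,  92.8]), array([ 0.464 , -0.5472])), (np.float64(0.7), array([213.7, 164.1]), array([ 0.5156, -0.4577])), (np.float64(0.64), array([318.1, 189. ]), array([ 0.5248, -0.356 ])), (np.float64(0.62), array([181.1, 241.6]), array([ 0.6018, -0.4862]))]
nut_lug [(np.float64(0.97), array([182.1, 242.3]), array([ 0.6071, -0.4884])), (np.float64(0.91), array([212.2, 160.5]), array([ 0.5145, -0.4619])), (np.float64(0.9), array([316.2, 184.7]), array([ 0.5231, -0.3582])), (np.float64(0.61), array([116.9,  94. ]), array([ 0.4658, -0.5517]))]
12.825 [ 0.5123 -0.3562  0.1981] [ 0.0001 -0.077   0.997  -0.0001] [-0.7361  0.4254  0.0865  1.2316  0.     -0.8903] [-0.1594 -1.0219  0.4232] 0.06407360576084263
```

View pics/w5.png

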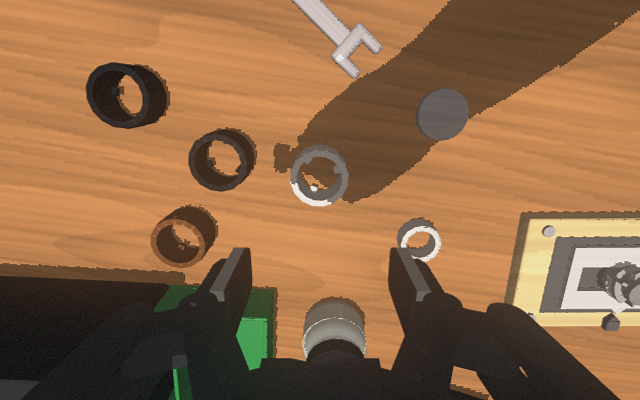

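The silver nut is at (320,176). The black rings are at (125,95) and (222,158), the brown one at (185,235), and the spacer is at (419,240).

```bash
python3 - <<'E'
from h import *
np.set_printoptions(precision=4,suppress=True)
s=env.get_state(); im=cv2.imread('pics/w5.png')
p=pix2w('wrist',(320,176),.034,s);print(p,tool(p,s))
E
```

```text
[ 0.507  -0.3568  0.034 ] [0.0049 0.0002 0.1642]
```

```bash
python3 -m pendant '[[0.5,0.004,0,0.05,0],[0.5,0,0,0.05,0],[0.5,0,0,0.05,0],[0.5,0,0,0.024,0],[0.5,0,0,0,0],[-0.2,0,0,0,0],[-1,0,0,0,0],[-1,0,0,0,0]]' 60
python3 -m pendant '[[-1,0,0,0,0],[-1,0,0,-0.05,0],[-1,0,0,-0.05,0],[-1,0,0,0,0]]'
python3 look.py w6 nut_lug;  python3 -c "
import cv2;i=cv2.imread('pics/w6.png')[150:350,180:460];cv2.imwrite('pics/w6c.png',cv2.resize(i,None,fx=2.8,fy=2.8,interpolation=2))"
```

```text
clock: 13.98
tcp_pos: [0.5083, -0.3576, 0.0255]
orientation: [0.001, -0.077, 0.997, -0.001]
wrist_force: [0.4, -0.3, -1.1]
finger_gap: 0.0506
grip_force: 62.3
clock: 14.48
tcp_pos: [0.5101, -0.3592, 0.1295]
orientation: [0.003, -0.078, 0.997, -0.003]
wrist_force: [0.3, 0.4, -1.0]
finger_gap: 0.0507
grip_force: 63.0
nut_lug [(np.float64(0.96), array([192.5, 183.2]), array([ 0.5165, -0.4596])), (np.float64(0.94), array([319.1, 289.8]), array([ 0.5958, -0.3474])), (np.float64(0.87), array([68.1, 95.2]), array([ 0.4642, -0.5508])), (np.float64(0.83), array([145.9, 275. ]), array([ 0.605 , -0.4963]))]
14.475 [ 0.5101 -0.3592  0.1295] [ 0.0032 -0.0775  0.997  -0.0035] [-0.7421  0.4554 -0.0399  1.0661 -0.     -0.8973] [ 0.3134  0.3725 -1.0257] 0.05073589657904999
```

View pics/w6c.png

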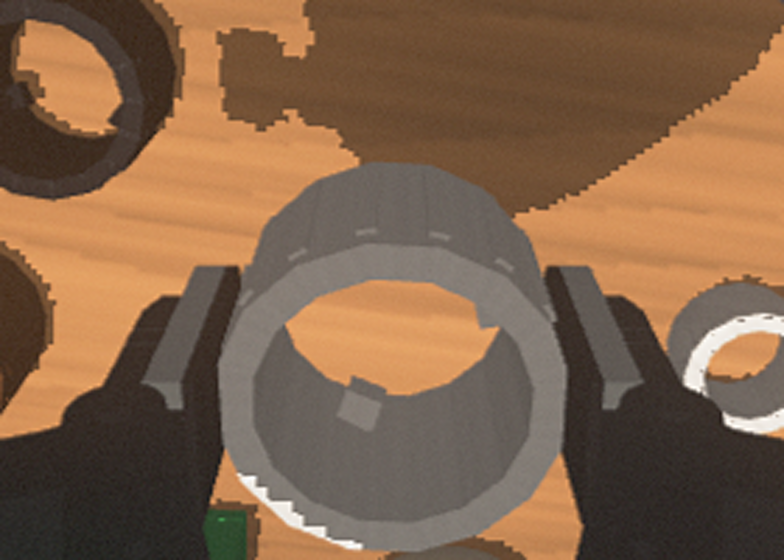

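The nut is held. In the crop its top ring is centred near (393,396), with lugs visible at (362,405) and (487,315).

```bash
python3 - <<'E'
from h import *
np.set_printoptions(precision=4,suppress=True)
c=env.calibration('wrist');K=np.array(c['K']);C=np.array(c['tool_from_camera'])
def t(uv,z):
    d=C[:3,:3]@np.linalg.inv(K)@np.array([*uv,1.]);return C[:3,3]+d*(z-C[2,3])/d[2]
full=lambda x,y:(180+x/2.8,150+y/2.8)
im=cv2.imread('pics/w6.png')
# outer top ring extremes
pts=np.array([t(full(*p),-.0085)[:2] for p in [(219,390),(567,390),(395,243),(345,549),(228,455),(300,265),(490,265),(420,549)]])
(cx,cy),r=cv2.minEnclosingCircle((pts*1000).astype(np.float32));print('outer',cx,cy,r)
A=np.c_[2*pts,np.ones(len(pts))];b=(pts**2).sum(1);x=np.linalg.lstsq(A,b,rcond=None)[0];ctr=x[:2];print('fit',ctr,np.sqrt(x[2]+ctr@ctr))
for p in [(362,405),(487,315)]:
    for z in (.013,.017):
        q=t(full(*p),z)[:2]-ctr;print(p,z,np.hypot(*q),np.degrees(np.arctan2(q[1],q[0])))
# stud in saved w3,w4 (poses known) -> only crude
s=env.get_state();print('to stud rough (0.575,-0.034):',tool([.575,-.034,.0575],s),tool([.575,-.034,.0575],s)[:2])
E
```

```text
outer -2.5280654430389404 0.7700168490409851 26.740318298339844
fit [-0.0023  0.0005] 0.026255690828156784
(362, 405) 0.013 0.015397552761025786 -159.4410364275691
(362, 405) 0.017 0.018024665487630192 -162.01938514525906
(487, 315) 0.013 0.016197019040806875 78.63907792604998
(487, 315) 0.017 0.016365351754688055 86.59882660485314
to stud rough (0.575,-0.034): [-0.1163  0.3091  0.0671] [-0.1163  0.3091]
```

```bash
python3 -m pendant '[[-1,-0.0252,0.0442,-0.01,0],[-1,-0.0252,0.0442,-0.01,0],[-1,-0.0252,0.0442,0,0],[-1,-0.0252,0.0442,0,0],[-1,-0.0252,0.0442,0,0],[-1,-0.0252,0.0442,0,0],[-1,-0.0252,0.0442,0,0],[-1,0,0,0,0]]'
python3 -m pendant '[[-1,0,0,0,0],[-1,0,0,0,0]]'
python3 look.py w7 stud_top thread_start stud_seat;  python3 -c "
import cv2;i=cv2.imread('pics/w7.png')[60:320,200:440];cv2.imwrite('pics/w7c.png',cv2.resize(i,None,fx=2.3,fy=2.3,interpolation=2))"
```

```text
clock: 15.58
tcp_pos: [0.6336, -0.0203, 0.1419]
orientation: [-0.002, -0.08, 0.997, 0.001]
wrist_force: [-0.7, -0.3, -0.5]
finger_gap: 0.0508
grip_force: 63.0
clock: 15.82
tcp_pos: [0.6333, -0.0253, 0.1435]
orientation: [-0.001, -0.077, 0.997, 0.0]
wrist_force: [0.9, -0.5, -1.3]
finger_gap: 0.0507
grip_force: 63.0
stud_top [(np.float64(0.71), array([411.9, 103.4]), array([0.5543, 0.0205]))]
thread_start [(np.float64(0.87), array([417.1, 103.4]), array([0.5537, 0.0258]))]
stud_seat [(np.float64(0.97), array([414.7, 103.9]), array([0.554 , 0.0313]))]
15.825 [ 0.6333 -0.0253  0.1435] [-0.0008 -0.0767  0.9971  0.    ] [-0.1663  0.4733  0.0245  1.1236 -0.0003 -0.3198] [ 0.9061 -0.4778 -1.2971] 0.05069108376108078
```

View pics/w7c.png

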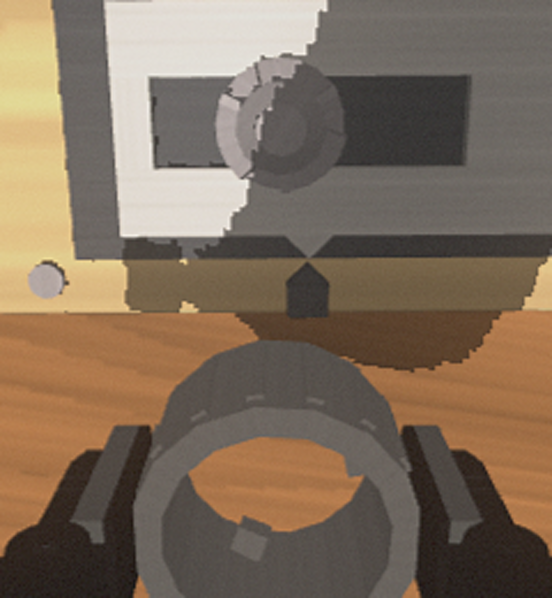

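The pointer and clip are both at column 308, so the plate hasn't moved. The stud's thread circle is centred near (281,122) and its top near (284,127).

```bash
python3 - <<'E'
from h import *
np.set_printoptions(precision=4,suppress=True)
c=env.calibration('wrist');K=np.array(c['K']);C=np.array(c['tool_from_camera'])
def t(uv,z):
    d=C[:3,:3]@np.linalg.inv(K)@np.array([*uv,1.]);return C[:3,3]+d*(z-C[2,3])/d[2]
f=lambda x,y:(200+x/2.3,60+y/2.3)
s=env.get_state();h=s['tcp_pos'][2]
print('top',t(f(284,127),h-.0575))
for z in (.045,.05): 
  q=[t(f(*p),h-z)[:2] for p in [(216,122),(346,122),(281,54),(281,190)]]
  print(z,np.mean(q[:2],0)[1],np.mean(q[2:],0)[0],(q[1]-q[0])/2,(q[2]-q[3])/2)
E
```

```text
top [0.0638 0.0025 0.0868]
0.045 0.001732840623668578 0.06384033558620235 [-0.      0.0188] [ 0.0191 -0.    ]
0.05 0.0017057005654697813 0.06415188602868582 [-0.      0.0184] [ 0.0187 -0.    ]
```

```bash
python3 -m pendant '[[-1,0.033,0.0008,0.01,0],[-1,0.0332,0.0007,0.01,0],[-1,0,0,0.02,0],[-1,0,0,0,0],[-1,0,0,0.006,0],[-1,0,0,0.006,0],[-1,0,0,0,0]]'
python3 -m pendant '[[-1,0,0,0.005,0],[-1,0,0,0.005,0],[-1,0,0,0.004,0],[-1,0,0,0,0]]'
```

```text
clock: 16.9
tcp_pos: [0.5684, -0.0328, 0.0919]
orientation: [-0.0, -0.078, 0.997, 0.0]
wrist_force: [-0.2, -0.8, -0.3]
finger_gap: 0.0505
grip_force: 63.1
clock: 17.4
tcp_pos: [0.5681, -0.0328, 0.0778]
orientation: [-0.0, -0.078, 0.997, 0.0]
wrist_force: [-0.2, -0.6, -0.9]
finger_gap: 0.0507
grip_force: 63.1
```

```bash
python3 -m pendant '[[-1,0,0,0.003,0],[-1,0,0,0.003,0],[-1,0,0,0.003,0],[-1,0,0,0.002,0],[-1,0,0,0,0]]'
python3 -m pendant '[[-1,0,0,0.002,0],[-1,0,0,0.002,0],[-1,0,0,0,0]]'
```

```text
clock: 18.02
tcp_pos: [0.5683, -0.0328, 0.0671]
orientation: [-0.0, -0.077, 0.997, 0.0]
wrist_force: [-0.5, 0.0, -0.6]
finger_gap: 0.0505
grip_force: 63.1
clock: 18.4
tcp_pos: [0.5684, -0.0329, 0.0631]
orientation: [-0.0, -0.077, 0.997, -0.0]
wrist_force: [0.7, 0.9, -0.9]
finger_gap: 0.0505
grip_force: 63.1
```

```bash
python3 -m pendant '[[-1,0,0,0.0015,0],[-1,0,0,0.0015,0],[-1,0,0,0,0]]'
python3 -m pendant '[[-1,0,0,0.0015,0],[-1,0,0,0.0015,0],[-1,0,0,0,0]]'
```

```text
clock: 18.77
tcp_pos: [0.5684, -0.0329, 0.0602]
orientation: [-0.0, -0.078, 0.997, -0.0]
wrist_force: [0.4, -0.3, -1.3]
finger_gap: 0.0509
grip_force: 63.1
clock: 19.15
tcp_pos: [0.5685, -0.0329, 0.0572]
orientation: [0.0, -0.077, 0.997, -0.0]
wrist_force: [-0.3, -0.2, -0.9]
finger_gap: 0.0508
grip_force: 63.1
```

```bash
python3 -m pendant '[[-1,0,0,0.0015,0],[-1,0,0,0.001,0],[-1,0,0,0,0]]'
python3 -m pendant '[[-1,0,0,0.0015,0],[-1,0,0,0.001,0],[-1,0,0,0,0]]'
```

```text
clock: 19.52
tcp_pos: [0.5684, -0.0328, 0.0547]
orientation: [-0.0, -0.078, 0.997, 0.0]
wrist_force: [-0.6, -0.6, -1.6]
finger_gap: 0.0507
grip_force: 63.2
clock: 19.9
tcp_pos: [0.5684, -0.0328, 0.0543]
orientation: [0.0, -0.078, 0.997, -0.0]
wrist_force: [-5.6, 0.3, 13.8]
finger_gap: 0.0506
grip_force: 64.8
```

The nut went straight down to 4 mm above the seat, so it happened to be over the starts. The job asks for the backward turn, so I'll lift it, turn it clockwise about 30°, set it on the ridges, and then turn it back until it drops.

```bash
python3 -m pendant '[[-1,0,0,-0.008,0],[-1,0,0,-0.01,0],[-1,0,0,0,0.175],[-1,0,0,0,0.175],[-1,0,0,0,0.175],[-1,0,0,0,0],[-1,0,0,0,0]]'
python3 -m pendant '[[-1,0,0,0.002,0],[-1,0,0,0.0015,0],[-1,0,0,0.0015,0],[-1,0,0,0,0]]'
```

```text
clock: 20.78
tcp_pos: [0.5685, -0.0328, 0.0704]
orientation: [0.0, 0.182, 0.983, 0.0]
wrist_force: [-1.7, 0.2, -0.6]
finger_gap: 0.0506
grip_force: 65.2
clock: 21.28
tcp_pos: [0.5683, -0.0328, 0.0651]
orientation: [-0.0, 0.184, 0.983, -0.0]
wrist_force: [-0.6, -0.2, -1.2]
finger_gap: 0.0503
grip_force: 65.2
```

Comparing the two wrist views taken at opposite yaw shows about 3 mm of camera bias along tool x. The nut is therefore held about 5.5 mm off-centre. I'll re-centre it over the stud, set it on the ridges, let go, and regrip it centred.

```bash
python3 -m pendant '[[-1,0.0006,0.0027,0,0],[-1,0,0,0,0],[-1,0,0,0.0015,0],[-1,0,0,0.0015,0],[-1,0,0,0,0]]'
python3 -m pendant '[[-1,0,0,0.0015,0],[-1,0,0,0.0015,0],[-1,0,0,0,0]]'
```

```text
clock: 21.9
tcp_pos: [0.5691, -0.0307, 0.0637]
orientation: [0.001, 0.184, 0.983, -0.001]
wrist_force: [-3.9, -4.3, 8.5]
finger_gap: 0.0508
grip_force: 66.3
clock: 22.28
tcp_pos: [0.5693, -0.0308, 0.0633]
orientation: [0.002, 0.184, 0.983, -0.001]
wrist_force: [-9.7, -3.7, 26.4]
finger_gap: 0.0506
grip_force: 68.3
```

```bash
python3 -m pendant '[[-1,0,0,-0.003,0],[-1,0,0,0,0],[0.5,0,0,0,0],[0.5,0,0,0,0],[0.5,-0.0055,0,0,0],[0.5,0,0,0,0],[-1,0,0,0,0],[-1,0,0,0,0]]' 60
python3 -m pendant '[[-1,0,0,0,0],[-1,0,0,0,0]]'
```

```text
clock: 23.28
tcp_pos: [0.574, -0.0327, 0.0626]
orientation: [0.0, 0.184, 0.983, -0.001]
wrist_force: [-1.9, -2.5, 3.1]
finger_gap: 0.0505
grip_force: 62.0
clock: 23.52
tcp_pos: [0.574, -0.0327, 0.0626]
orientation: [0.0, 0.184, 0.983, -0.001]
wrist_force: [-2.4, -4.3, 4.5]
finger_gap: 0.0507
grip_force: 62.1
```

```bash
python3 -m pendant '[[-1,0,0,0.0015,-0.1],[-1,0,0,0,-0.1],[-1,0,0,0,-0.1],[-1,0,0,0,-0.06]]'
python3 -m pendant '[[-1,0,0,0.0005,-0.06],[-1,0,0,0.0005,-0.06],[-1,0,0,0,0]]'
```

```text
clock: 24.02
tcp_pos: [0.5736, -0.0318, 0.0626]
orientation: [0.0, 0.004, 1.0, 0.0]
wrist_force: [-7.1, -1.0, 16.6]
finger_gap: 0.0508
grip_force: 63.6
clock: 24.4
tcp_pos: [0.5743, -0.032, 0.0598]
orientation: [0.0, -0.055, 0.998, -0.0]
wrist_force: [-0.6, -3.0, 2.8]
finger_gap: 0.0506
grip_force: 63.5
```

```bash
python3 -m pendant '[[-1,0,0,0.001,-0.04],[-1,0,0,0.0015,0],[-1,0,0,0.0015,0],[-1,0,0,0.0015,0],[-1,0,0,0,0]]'
python3 -m pendant '[[-1,0,0,0.001,0],[-1,0,0,0.0005,0],[-1,0,0,0,0]]'
```

```text
clock: 25.02
tcp_pos: [0.5737, -0.0319, 0.0538]
orientation: [-0.0, -0.075, 0.997, 0.0]
wrist_force: [-0.0, -0.0, -1.5]
finger_gap: 0.0505
grip_force: 63.3
clock: 25.4
tcp_pos: [0.5739, -0.0319, 0.0534]
orientation: [0.0, -0.075, 0.997, 0.0]
wrist_force: [-0.6, 0.3, 4.2]
finger_gap: 0.0508
grip_force: 64.0
```

```bash
python3 -m pendant '[[-1,0,0,0.0002,0.08],[-1,0,0,0.0004,0.12],[-1,0,0,0.0004,0.14],[-1,0,0,0.0004,0.14]]'
python3 -m pendant '[[-1,0,0,0.0004,0.14],[-1,0,0,0.0004,0.14],[-1,0,0,0.0004,0.14],[-1,0,0,0.0004,0.14],[-1,0,0,0,0]]'
```

```text
clock: 25.9
tcp_pos: [0.5746, -0.0332, 0.052]
orientation: [0.001, 0.167, 0.986, -0.001]
wrist_force: [-0.9, -3.6, 2.1]
finger_gap: 0.0508
grip_force: 63.6
clock: 26.52
tcp_pos: [0.5737, -0.0338, 0.0501]
orientation: [0.0, 0.432, 0.902, -0.002]
wrist_force: [-2.7, -6.4, 3.2]
finger_gap: 0.0506
grip_force: 63.7
```

```bash
python3 -m pendant '[[-1,0,0,0.0004,0.12],[-1,0,0,0.0004,0.1],[-1,0,0,0.0002,0.08],[-1,0,0,0,0]]'; python3 -c "
from h import *;s=env.get_state();print(s['ft_torque'],s['joint_pos'][5])"
python3 -m pendant '[[-1,0,0,0.0002,0.05],[-1,0,0,0,0.05],[-1,0,0,0,0]]'; python3 -c "
from h import *;s=env.get_state();print(s['ft_torque'],s['joint_pos'][5])"
```

```text
clock: 27.02
tcp_pos: [0.5732, -0.0346, 0.0493]
orientation: [0.001, 0.561, 0.828, -0.003]
wrist_force: [-4.3, -10.0, 5.3]
finger_gap: 0.0503
grip_force: 63.9
[-1.79290735  0.96991516  0.20218085] 0.9946950312414456
clock: 27.4
tcp_pos: [0.5725, -0.0352, 0.0492]
orientation: [0.001, 0.601, 0.799, -0.004]
wrist_force: [-7.2, -11.8, 7.8]
finger_gap: 0.0509
grip_force: 64.0
[-2.27451252  1.56464937  0.78548825] 1.0929357157191215
```

```bash
python3 -m pendant '[[-1,0,0,0,0.06],[-1,0,0,0,0]]'; python3 -c "
from h import *;s=env.get_state();print(s['ft_torque'],s['joint_pos'][5])"
python3 -m pendant '[[0.4,0,0,0,0],[0.4,0,0,0,0],[0.4,0,0,0,0]]'; python3 -c "
from h import *;s=env.get_state();print(s['ft_torque'],s['joint_pos'][5],tool([.5738,-.032,.05]))"
```

```text
clock: 27.65
tcp_pos: [0.5723, -0.0351, 0.0492]
orientation: [0.001, 0.625, 0.781, -0.004]
wrist_force: [-8.0, -11.8, 8.1]
finger_gap: 0.0508
grip_force: 63.9
[-2.25184153  1.61309921  1.44436232] 1.1518321068948234
clock: 28.02
tcp_pos: [0.5742, -0.0318, 0.0485]
orientation: [0.0, 0.625, 0.781, 0.0]
wrist_force: [0.4, -0.2, 0.4]
finger_gap: 0.0593
grip_force: 0.0
[ 0.04273865 -0.02689608 -0.05166627] 1.1544400953390632 [-0.0001268  -0.0004499  -0.00146605]
```

```bash
python3 -m pendant '[[-1,0,0,0,0],[-1,0,0,0,0],[-1,0,0,0,0],[-1,0,0,0,0.06],[-1,0,0,0,0]]' 60; python3 -c "
from h import *;s=env.get_state();print(s['ft_torque'],s['joint_pos'][5])"
python3 -m pendant '[[-1,0,0,0,0.06],[-1,0,0,0,0.06],[-1,0,0,0,0]]'; python3 -c "
from h import *;s=env.get_state();print(s['ft_torque'],s['joint_pos'][5])"
```

```text
clock: 28.65
tcp_pos: [0.5718, -0.0326, 0.0488]
orientation: [-0.001, 0.648, 0.762, -0.002]
wrist_force: [-7.6, -3.9, 8.1]
finger_gap: 0.0506
grip_force: 61.5
[-0.60478145  1.44497701  0.29583639] 1.2140763692395675
clock: 29.02
tcp_pos: [0.5718, -0.0337, 0.0488]
orientation: [0.0, 0.692, 0.722, -0.003]
wrist_force: [-7.1, -7.7, 7.8]
finger_gap: 0.051
grip_force: 65.5
[-1.61123633  1.56141444  1.78559127] 1.3310980388194995
```

```bash
python3 -m pendant '[[0.4,0,0,0,0],[0.4,0,0,0,0],[0.5,0,0,-0.04,0],[0.5,0,0,-0.05,0],[0.5,-0.04,0.0,-0.03,0],[0.5,-0.03,0.0,0,0],[0.5,0,0,0,0],[0.5,0,0,0,0]]'
python3 look.py w8;  python3 -c "
import cv2;i=cv2.imread('pics/w8.png')[30:230,200:440];cv2.imwrite('pics/w8c.png',cv2.resize(i,None,fx=3,fy=3,interpolation=2))"
```

```text
clock: 30.02
tcp_pos: [0.5765, -0.1014, 0.1681]
orientation: [-0.001, 0.692, 0.721, -0.0]
wrist_force: [0.2, 0.3, 1.1]
finger_gap: 0.064
grip_force: 0.0
30.025 [ 0.5765 -0.1014  0.1681] [-0.0006  0.6925  0.7214 -0.    ] [-0.3115  0.3679 -0.0748  1.1291  0.0005  1.2184] [0.187  0.2989 1.127 ] 0.06403924903760885
```

View pics/w8c.png

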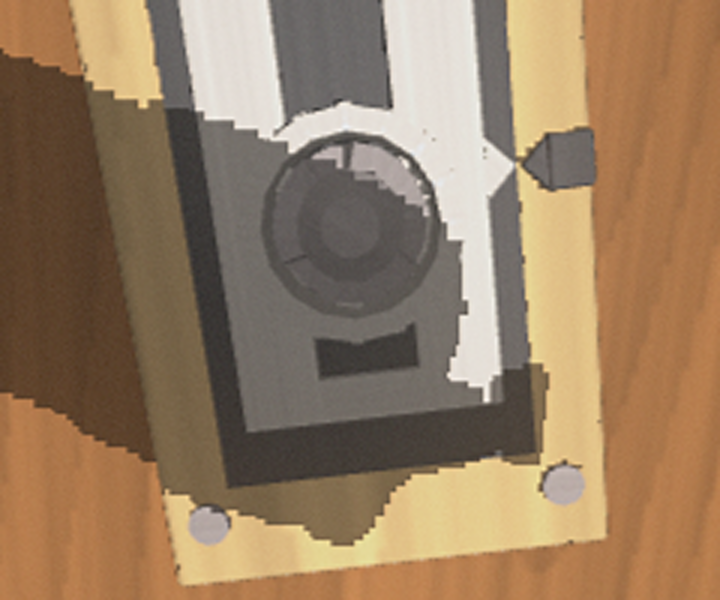

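The final view shows the nut seated round the stud at (350,225). The pointer at (517,163) meets the clip nose at (521,163). Between the drop and the stop, the held height fell about 4.3 mm and the torque rose to 1.8 N m, so the nut is home.

```bash
python3 -c "
from workcell import env
print(env.hand_in())"
```

```text
the job is handed in; nothing more can be done
None
```

I handed the job in at about 30 s: the plate is at the mark, and the ring nut was set on, turned back until it dropped, and screwed clockwise to its stop, with the bystanders not touched.

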